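# Hold the specimen jar over the base scanner

## Robot

A 6-joint arm with a two-finger parallel gripper is mounted at the origin on the work surface. World frame = base frame: x ahead of the robot, y to its left, z up, the work surface at z = 0. Lengths are in m, angles in degrees, forces in N, time in s.
With the tool pointing down it reaches from about 0.4 to 0.825 m from the base axis. Payload 7 kg.
Tool frame: the origin (TCP) lies midway between the tips of the shut fingers; the grasp point (between the pads) lies 19 mm behind it (r.hold_point_z is the distance from the TCP to the grasp point, in m); x points along the fingers, y is the direction in which the jaws open and shut, and the axes are right-handed (so a half turn about x gives the same grasp; the last joint's range is limited). The gripper opens to 88 mm and grips with 3 to 60 N. Pads are 19 mm wide; open, the fingers measure 130 mm over their backs; the gripper's body (78 mm by 193 mm) begins 47 mm behind the grasp point.
Start: joints at [-57.233, 20.546, 0.682, 0, -70.136, -16.507], TCP at [0.189, -0.648, 0.227] pointing down, gripper open.
Joint ranges: [-176.03, 176.03], [-82.01, 121.73], [-58.28, 71.71], [-173.87, 95.51], [-174.79, -0.11], [-173.66, 173.66]. Speed limits (degrees/s): [136.94, 136.94, 172.46, 180, 180, 180].

## Interface

Orientations are given as [roll, pitch, yaw] about the fixed x, y, z axes, in that order (R = Rz(yaw) Ry(pitch) Rx(roll)).
In Python, from plant import r, viewer, order gives the robot as it stands. The module is installed in compiled form; this text tells all that it offers.
- The arm moves only by the shell command python3 -m creep 'ROWS' [FORCE]. ROWS is JSON, a list of rows, each an object of numbers: "ax", "ay", "az": the turn, a rotation vector about the tool's x, y, z in degrees; "tx", "ty", "tz": the shift along the tool's x, y, z in m; "fingers": the finger opening in m, from 0 to 0.0876. A call has 1 to 5 rows; each row is the pose to reach, as a shift and turn from the pose commanded when the call began, along the tool's axes at that moment; what a row does not reach only later rows make up. A row lasts 1/10 s, in which the tool goes at most 50 mm and 8.59 degrees, less where a joint would pass 70% of its speed; a pose out of reach is approached as far as the arm can. A call with a gripper value outside its range is refused whole. The fingers move at their own pace and stop on an object; FORCE is the grip in N (left out, the last holds). Time passes only in rows, so rows that repeat a pose let the fingers close. It gives the time, the measured TCP pose, the force and the opening at its end, in the units of the state.
- r.get_state(): the state, without advancing time (a new reading comes with each control period).
- viewer.capture(name): name is "scene" or "top"; returns a dict with "pixels" (384x512x3 uint8, blue, green, red), "depth" (384x512 float32, m along the optical axis (not along the pixel's ray), 0 where there is no reading), "fx", "fy", "cx", "cy" (pixels), "k1" (the pictures are not rectified: a ray, as slopes to the right and down, at radius r is drawn at 1 + k1 r^2 times it, then the intrinsics apply), "rvec" (rotation vector, rad) and "tvec" (3), from world to camera coordinates, as OpenCV has them. Camera axes: x right, y down, z forward; pixel columns grow to the right and rows downward; lengths in m; the calibration is good to about 2 mm. A picture is of the moment at which its call begins.
- order.close_job(): hands the job in, once; it reports no verdict.
The state is a dict: "time_s": time; "joints": joint angles; "qd": joint speeds; "joint_torque": joint torques, N m; "tcp_pos": TCP position; "eef_rot": TCP orientation; "contact_force": force on the tool from outside, world axes, zero at the start; "moment": the same for the moment, N m; "gripper_width": finger opening in m.
Only numpy, scipy, OpenCV 4.12 (cv2) and the standard library are available. Lean on these libraries where they do the work, as an engineer would, in place of code of your own. Each camera call takes 0.05 s, during which the arm holds its last target.

## Task

Take the orange dust cover off the scanner window and lay it gently, flat, on the blue mat. Then pick up the square jar with the green lid, carry it over the row of jars in the cardboard rack, and hold it upright over the scanner window, centred, square with the window and about one centimetre above the glass, never letting it touch the scanner. Leave all the other jars where they stand, and finish still holding the green-lidded jar there, quite still.

Things in the scene. Friction and masses are not known exactly. Their poses are not given: they have to be found in the camera images.
- jar: the jar to scan: square dry-specimen jar with a green lid, loose, 0.15 to 0.3 kg. Frosted body 50 x 50 mm, 66 mm high, round lid 44 mm across from 70 to 84 mm height. Origin: centre of its underside; x and y lie square to the side faces, z up. Can be gripped across two opposite sides of the body.
- jar_white: bystander: same square dry-specimen jar with a white lid, loose, 0.15 to 0.3 kg. Frosted body 50 x 50 mm, 66 mm high, round lid 44 mm across from 70 to 84 mm height. Origin: centre of its underside; x and y lie square to the side faces, z up. Can be gripped across two opposite sides of the body.
- jar_black: bystander: same square dry-specimen jar with a black lid, loose, 0.15 to 0.3 kg. Frosted body 50 x 50 mm, 66 mm high, round lid 44 mm across from 70 to 84 mm height. Origin: centre of its underside; x and y lie square to the side faces, z up. Can be gripped across two opposite sides of the body.
- cover: loose orange dust cover, 0.1 kg, lying over the scanner window at the start: flat plate 80 x 80 mm, 6 mm thick, with an upright black grip bar on its middle, 14 mm thick along the cover's x, 50 mm long along its y, rising from 6 to 34 mm height. Origin: centre of the plate's underside, z up.
- scanner: white flat-bed scanner that reads the underside of jars, fixed, 140 x 140 mm, 45 mm high, its top flat. Origin: centre of its underside; x and y square to its sides, z up.
- window (a point): centre of the scanner's glass window, on the scanner's flat top, 45 mm above its origin; axes as the scanner's. Teal glass 60 x 60 mm in a black border 86 x 86 mm, square with the scanner and flush with the top.
- mat: blue rubber mat, fixed, 130 x 130 mm, 4 mm thick, where the cover is to be put. Origin: centre of its underside, on the table. The mat and the scanner may swap places (nearer or farther).
- rack: cardboard rack, fixed: open tray 300 mm (its x) x 70 mm (its y), 32 mm high, floor and walls 5 mm thick, holding the row of four round jars; it stands between the square jars and the scanner, and the jar must be carried across it. Origin: centre of its underside; z up.
- row0: bystander: round jar with a white lid standing loose in the rack, 50 mm across, 105 mm high; its lid reaches 110 mm above the table. Origin: centre of its underside.
- row1: bystander: round jar with a white lid standing loose in the rack, 50 mm across, 105 mm high; its lid reaches 110 mm above the table. Origin: centre of its underside.
- row2: bystander: round jar with a black lid standing loose in the rack, 50 mm across, 105 mm high; its lid reaches 110 mm above the table. Origin: centre of its underside.
- row3: bystander: round jar with a white lid standing loose in the rack, 50 mm across, 105 mm high; its lid reaches 110 mm above the table. Origin: centre of its underside.
Not all that is in view belongs to the job. Of the things that look like the scanner, the middle-sized one is meant.

How it is judged (in metres and radians):
On the way, in this order (a step that is already met when the one before it is completed fails the run):
1. the dust cover lies flat on the mat, released (horizontal distance between cover and mat below 0.045 m and z of cover in the frame of mat below 0.009 m and angle between cover's own z axis and vertical below 0.1 rad and contact force between the fingers and cover below 0.1 N and linear speed of cover below 0.03 m/s), for 0.2 s.
2. the green-lidded jar is carried across above the row of jars in the rack (y of jar in the frame of rack between -0.035 and 0.035 m and x of jar in the frame of rack between -0.17 and 0.17 m and height (world z) of jar above 0.108 m).
At the end, for the whole second after the job is handed in: Green jar held still, 3-20 mm above the glass, not touching the scanner, within 9 mm of its centre, sides within 0.15 rad of square, tilt under 0.1 rad; cover released, flat and still on the mat, centres within 45 mm; other jars within 20 mm of their starts (all of step 1 and horizontal distance between jar and window below 0.009 m and z of jar in the frame of window between 0.003 and 0.02 m and angle between jar's own z axis and vertical below 0.1 rad and (angle between the x axis of jar and the x axis of window, either way round below 0.15 rad or angle between the x axis of jar and the y axis of window, either way round below 0.15 rad) and contact force between jar and the fingers above 1 N and contact force between jar and scanner below 0.05 N and linear speed of jar below 0.02 m/s and angular speed of jar below 0.15 rad/s and distance of each of jar_white, jar_black, row0, row1, row2, row3 from where it was at the start of the episode below 0.02 m); the arm keeps its last pose, push and grip.
It fails at once if the green-lidded jar touches the scanner (contact force between jar and scanner above 0.3 N).
It fails at once if another jar is moved more than 20 mm or tipped more than 0.35 rad (distance of any of jar_white, jar_black, row0, row1, row2, row3 from where it was at the start of the episode above 0.02 m or angle between any of jar_white, jar_black, row0, row1, row2, row3's own z axis and vertical above 0.35 rad).
It fails at once if the cover is dropped (falls faster than 0.7 m/s out of the fingers) (linear speed of cover above 0.7 m/s and contact force between the fingers and cover below 0.01 N).
It also fails if it takes over 64 s, if anything falls off the work surface, if the arm or the gripper's body presses on something with over 40 N, if the wrist force passes 120 N, or if a joint passes its speed limit or range.

## Working session

There is one attempt and no reset: what is moved stays moved. The work goes in short steps, Python scripts to look and compute and a shell command to move; the robot and the scene stay as the last step left them, time stands still between calls to the robot, and variables do not carry over. Pictures are saved under pics/ and viewed, and the job is handed in when it is done.

```bash
mkdir -p pics; cat > h.py <<'E'
import numpy as np, cv2
def grab(viewer,name,tag):
    d=viewer.capture(name); np.savez('pics/%s.npz'%tag,**{k:np.asarray(v) for k,v in d.items()})
    cv2.imwrite('pics/%s.png'%tag,d['pixels']); return d
def load(tag): return dict(np.load('pics/%s.npz'%tag))
def rays(d,uv):
    K=np.array([[d['fx'],0,d['cx']],[0,d['fy'],d['cy']],[0,0,1]],float)
    n=cv2.undistortPoints(np.asarray(uv,float).reshape(-1,1,2),K,np.array([float(d['k1']),0,0,0,0])).reshape(-1,2)
    R=cv2.Rodrigues(np.asarray(d['rvec'],float))[0]; t=np.asarray(d['tvec'],float).reshape(3)
    dirs=np.c_[n,np.ones(len(n))]@R; return -R.T@t,dirs
def onplane(d,uv,z):
    c,v=rays(d,uv); return c+v*((z-c[2])/v[:,2])[:,None]
def bydepth(d,uv):
    c,v=rays(d,uv); uv=np.asarray(uv).astype(int).reshape(-1,2); return c+v*d['depth'][uv[:,1],uv[:,0]][:,None]
def xyz(d):
    v,u=np.mgrid[0:384,0:512]; uv=np.c_[u.ravel(),v.ravel()]; return bydepth(d,uv).reshape(384,512,3)
E
python3 - <<'E'
from plant import r,viewer
from h import *
for n in('scene','top'):
    d=grab(viewer,n,n+'0'); print(n,rays(d,[[256,192]]),d['k1'],d['fx'])
print(r.get_state(),r.hold_point_z)
E
```

```text
scene (array([1.21108333, 0.29235643, 0.60520294]), array([[-0.79982606, -0.25256992, -0.54481453]])) -0.10807604097646882 349.97733706176035
top (array([0.37372772, 0.01314152, 0.96098626]), array([[ 0.03929707,  0.01115478, -0.99932477]])) 0.031628652863846356 370.9593447464312
{'time_s': 0.1, 'joints': array([-5.72326463e+01,  2.05880849e+01,  6.39091526e-01, -2.01936027e-02,
       -7.01358045e+01, -1.65088144e+01]), 'qd': array([-0.02577255, -0.15201071,  0.2337053 ,  0.00636408, -0.10245008,
       -0.05688423]), 'joint_torque': array([-1.75510133e-03, -5.84159446e+01,  2.93754208e+01,  7.01539144e+00,
        1.01786191e-02, -6.13023258e-05]), 'tcp_pos': array([ 0.18886591, -0.64757654,  0.22570066]), 'eef_rot': array([ 93.89138805,  89.91310235, 110.14305171]), 'contact_force': array([-0.47560702,  0.30842427, -0.62135099]), 'moment': array([ 0.01284089, -0.03213686, -0.00672773]), 'gripper_width': 0.08807738557481734} 0.0188
```

View pics/scene0.png

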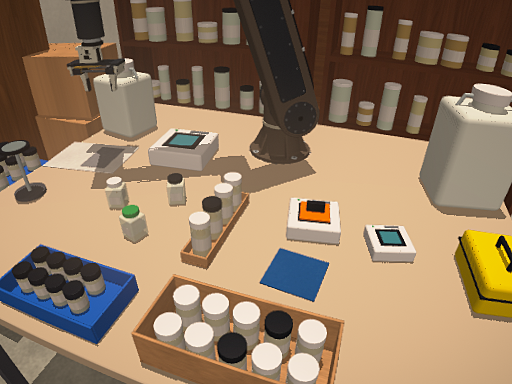

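View pics/top0.png

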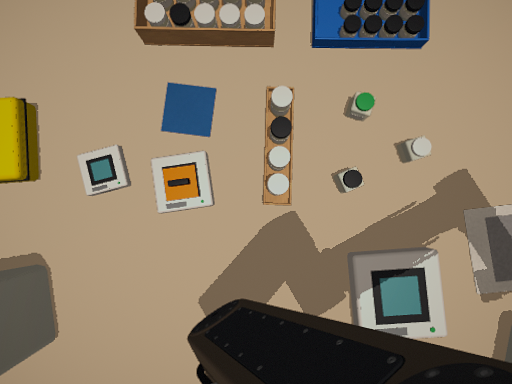

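In the top view there are three scanner-like things: a small one at (103,170), one with the orange cover at (183,182), and a large one at (397,292). The middle-sized one is at (183,182), and it also carries the cover. The green-lidded jar is at (363,103), jar_white at (419,148), jar_black at (351,179), the mat at (189,110), and the rack row at (279,97) to (278,184). Next I'll measure these and check enlarged crops.

```bash
python3 - <<'E'
from h import *
d=load('top0'); im=d['pixels']; hsv=cv2.cvtColor(im,cv2.COLOR_BGR2HSV); P=xyz(d)
def blobs(m,z,lab,amin=60,box=None):
    m=m.astype(np.uint8)
    if box: q=np.zeros_like(m); x0,y0,x1,y1=box; q[y0:y1,x0:x1]=m[y0:y1,x0:x1]; m=q
    for c in cv2.findContours(m,cv2.RETR_EXTERNAL,cv2.CHAIN_APPROX_NONE)[0]:
        if cv2.contourArea(c)<amin: continue
        w=onplane(d,c.reshape(-1,2),z)[:,:2]
        rc=cv2.minAreaRect((w*1000).astype(np.float32))
        mm=np.zeros_like(m); cv2.drawContours(mm,[c],-1,1,-1)
        zz=P[...,2][(mm>0)&(d['depth']>0)]
        print(lab,'px',cv2.minAreaRect(c)[0],'mm',np.round(rc[0],1),np.round(rc[1],1),'ang',round(rc[2],1),'zmed',np.median(zz).round(4))
H,S,V=hsv[...,0],hsv[...,1],hsv[...,2]
blobs((H>100)&(H<115)&(S>150)&(V>60),0.004,'mat',box=(150,70,230,150))
blobs((H>5)&(H<18)&(S>200)&(V>150),0.051,'cover',box=(145,145,220,215))
blobs((V<60),0.079,'bar',box=(160,165,205,200))
blobs((S<60)&(V>150),0.045,'scanner',box=(145,140,220,220))
blobs((S<60)&(V>150),0.045,'small',box=(70,140,135,200))
blobs((H>50)&(H<80)&(S>120),0.084,'green',box=(340,80,390,130))
blobs((S<60)&(V>140),0.110,'rowlid',box=(262,80,300,205))
blobs((V<70),0.110,'rowlidB',box=(262,80,300,205))
blobs((V<70),0.084,'jblack',box=(335,165,368,195))
blobs((S<45)&(V>190),0.084,'jwhite',box=(400,130,436,165))
a=cv2.resize(im[70:220,140:225],None,fx=6,fy=6,interpolation=cv2.INTER_CUBIC)[:600]
b=cv2.resize(im[80:130,335:395],None,fx=9,fy=9,interpolation=cv2.INTER_CUBIC)
o=np.zeros((600,510,3),np.uint8)
cv2.imwrite('pics/cropA.png',cv2.resize(im[75:220,75:225],None,fx=4,fy=4,interpolation=cv2.INTER_CUBIC)); cv2.imwrite('pics/cropB.png',b)
s=load('scene0')['pixels']; cv2.imwrite('pics/cropC.png',cv2.resize(s[170:250,95:195],None,fx=7,fy=7,interpolation=cv2.INTER_CUBIC))
E
```

```text
mat px (188.30001831054688, 109.0999984741211) mm [624.  206.5] [126.2 125.7] ang 84.2 zmed 0.0045
cover px (180.18028259277344, 182.21560668945312) mm [429.  210.9] [77.7 78.6] ang 9.3 zmed 0.0517
bar px (178.33999633789062, 181.87998962402344) mm [428.  209.2] [13.2 50.4] ang 9.5 zmed 0.079
scanner px (180.97998046875, 181.3599853515625) mm [432.  210.3] [138.4 138.7] ang 10.0 zmed 0.0464
small px (101.29668426513672, 169.50970458984375) mm [456.4 409.9] [106.2 105.2] ang 16.4 zmed 0.0351
green px (364.5, 101.5) mm [ 629.2 -228.5] [40.7 39.8] ang 0.8 zmed 0.0847
rowlid px (278.0, 183.5) mm [428.  -27.3] [48.3 45.8] ang 1.3 zmed 0.1104
rowlid px (279.0, 156.0) mm [491.5 -28.2] [46.3 46. ] ang 1.3 zmed 0.1104
rowlid px (281.5000305175781, 95.99999237060547) mm [631.3 -30.8] [47.9 47.6] ang 45.7 zmed 0.1102
rowlidB px (280.0, 127.0) mm [558.9 -29. ] [51.3 46.1] ang 1.2 zmed 0.1103
jblack px (352.0, 178.5) mm [ 445.6 -201.8] [40.1 42. ] ang 1.3 zmed 0.0845
jwhite px (421.5, 146.0) mm [ 525.7 -361.5] [37.7 38.9] ang 1.1 zmed 0.0844
```

View pics/cropA.png

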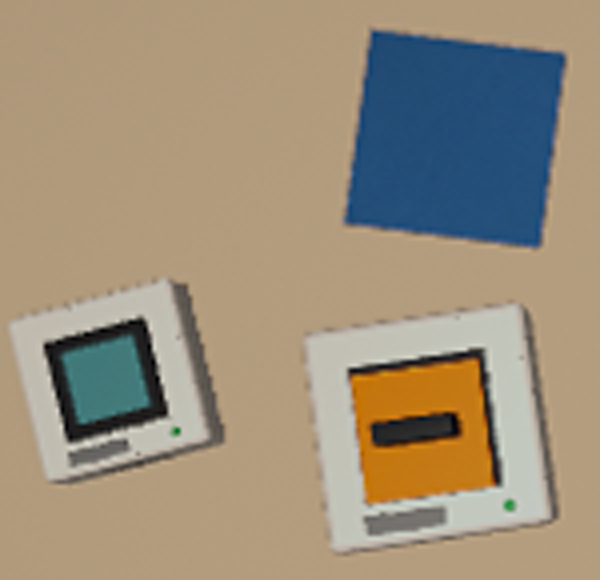

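View pics/cropB.png

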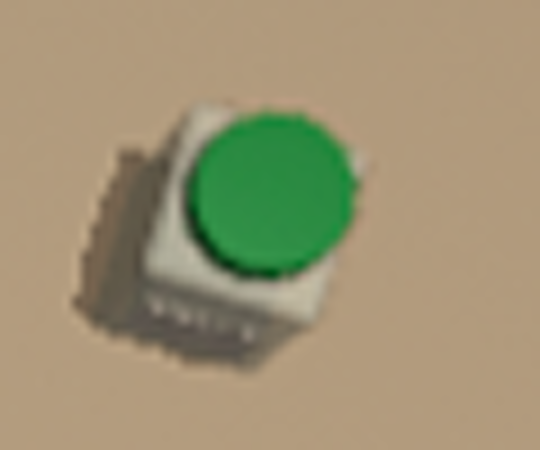

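View pics/cropC.png

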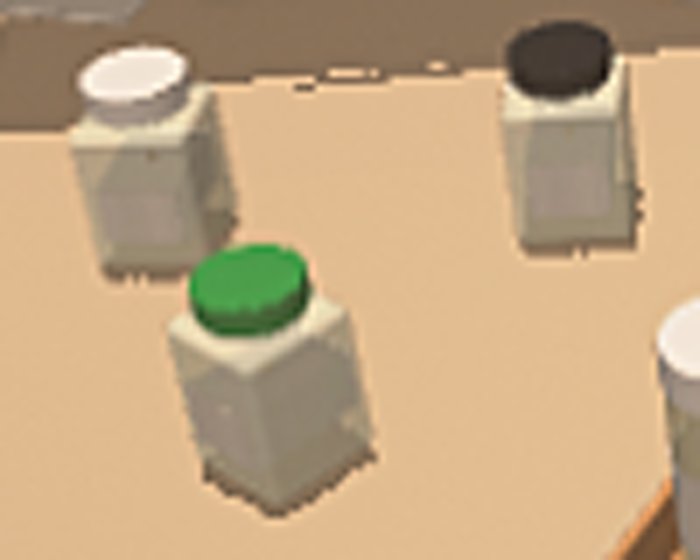

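The crops show that the middle scanner (crop A, right) carries the orange cover with its bar across. They also show the green jar turned about -17° (crop B), its body's top corners near (356.7,91.1), (351.1,109.4) and (370.6,115.6) in the full picture. Now a helper for the moves, and the jar pose.

```bash
cat >> h.py <<'E'
from scipy.spatial.transform import Rotation as Ro
def tool(s): return Ro.from_euler('xyz',s['eef_rot'],degrees=True)
def plan(s,target,jaw=None):
    """shift in tool axes to target TCP (m); turn about tool axes so x is down and y along jaw (deg, mod 180)"""
    R=tool(s); sh=R.inv().apply(np.array(target)-s['tcp_pos'])
    Y=R.as_matrix()[:,1]; cur=np.degrees(np.arctan2(Y[1],Y[0]))
    out='shift '+str(np.round(sh,4))+' jaw now %.1f'%cur+' xaxis '+str(R.as_matrix()[:,0].round(4))
    if jaw is not None:
        a=jaw+180*np.round((cur-jaw)/180); 
        T=Ro.from_matrix(np.c_[[0,0,-1],[np.cos(np.radians(a)),np.sin(np.radians(a)),0],np.cross([0,0,-1],[np.cos(np.radians(a)),np.sin(np.radians(a)),0])])
        out+=' turn '+str((R.inv()*T).as_rotvec(degrees=True).round(2))
    print(out); print('tcp',s['tcp_pos'].round(4),'j',s['joints'].round(1),'F',s['contact_force'].round(2),'w',round(s['gripper_width'],4),'t',s['time_s'])
E
python3 - <<'E'
from plant import r
from h import *
d=load('top0')
w=onplane(d,[[356.7,91.1],[351.1,109.4],[370.6,115.6]],.066)[:,:2]; print(w.round(4), np.linalg.norm(w[0]-w[1]),np.linalg.norm(w[2]-w[1]),(w[0]+w[2])/2)
for a,b in((0,1),(1,2)): v=w[a]-w[b]; print(np.degrees(np.arctan2(v[1],v[0])))
s=r.get_state(); plan(s,[.5,-.2,.227],9.5)
print(tool(s).as_matrix().round(3))
P=xyz(d)
print('box',P[10:50:6,205].round(3))
E
```

```text
[[ 0.6595 -0.2145]
 [ 0.6146 -0.2018]
 [ 0.6002 -0.2485]] 0.04671279230659767 0.04891382857642643 [ 0.62989228 -0.23152182]
-15.792507169234804
72.9223549525689
shift [-0.0008  0.3426  0.424 ] jaw now 106.3 xaxis [-5.0e-04  1.4e-03 -1.0e+00] turn [-8.325e+01  6.000e-02 -8.000e-02]
tcp [ 0.1889 -0.6476  0.2257] j [-57.2  20.6   0.6  -0.  -70.1 -16.5] F [-0.48  0.31 -0.62] w 0.0881 t 0.1
[[-0.001 -0.28   0.96 ]
 [ 0.001  0.96   0.28 ]
 [-1.     0.002 -0.   ]]
box [[0.841 0.156 0.091]
 [0.828 0.156 0.09 ]
 [0.813 0.155 0.091]
 [0.798 0.155 0.09 ]
 [0.795 0.158 0.066]
 [0.795 0.164 0.032]
 [0.793 0.168 0.003]]
```

```bash
python3 -m creep '[{"ty":0.008,"tz":0.01,"ax":-2},{"ty":0.03,"tz":0.037,"ax":-8},{"ty":0.06,"tz":0.075,"ax":-16},{"ty":0.09,"tz":0.112,"ax":-24},{"ty":0.12,"tz":0.15,"ax":-32}]'; python3 - <<'E'
from plant import r
from h import *
plan(r.get_state(),[.5,-.2,.227],9.5)
E
```

```text
shift [-0.0008  0.3426  0.424 ] jaw now 106.3 xaxis [-5.0e-04  1.4e-03 -1.0e+00] turn [-8.325e+01  6.000e-02 -8.000e-02]
tcp [ 0.1889 -0.6476  0.2257] j [-57.2  20.6   0.6  -0.  -70.1 -16.5] F [-0.48  0.31 -0.62] w 0.0881 t 0.1invalid input
```

The move was refused ("invalid input") and the arm hasn't moved. I'll retry with every key written out.

```bash
python3 -m creep '[{"ax":-2,"ay":0,"az":0,"tx":0,"ty":0.008,"tz":0.01,"fingers":0.087},{"ax":-8,"ay":0,"az":0,"tx":0,"ty":0.03,"tz":0.037,"fingers":0.087},{"ax":-16,"ay":0,"az":0,"tx":0,"ty":0.06,"tz":0.075,"fingers":0.087},{"ax":-24,"ay":0,"az":0,"tx":0,"ty":0.09,"tz":0.112,"fingers":0.087},{"ax":-32,"ay":0,"az":0,"tx":0,"ty":0.12,"tz":0.15,"fingers":0.087}]'; python3 - <<'E'
from plant import r
from h import *
plan(r.get_state(),[.5,-.2,.227],9.5)
E
```

```text
time_s: 0.6
tcp_pos: [0.3, -0.4887, 0.2263]
eef_rot: [61.5, 90.0, 110.1]
contact_force: [1.3, -0.2, -0.2]
gripper_width: 0.0868
shift [-0.0006  0.0406  0.3488] jaw now 138.6 xaxis [-1.e-04  3.e-04 -1.e+00] turn [-5.086e+01  2.000e-02 -1.000e-02]
tcp [ 0.3    -0.4887  0.2263] j [-38.9  11.1 -12.4  -0.  -66.5  -2.4] F [ 1.32 -0.23 -0.22] w 0.0868 t 0.6
```

All keys are needed; with them it moves as planned.

```bash
python3 -m creep '[{"ax":-6,"ay":0,"az":0,"tx":0,"ty":0.005,"tz":0.04,"fingers":0.087},{"ax":-12,"ay":0,"az":0,"tx":0,"ty":0.01,"tz":0.085,"fingers":0.087},{"ax":-18,"ay":0,"az":0,"tx":0,"ty":0.015,"tz":0.13,"fingers":0.087},{"ax":-24,"ay":0,"az":0,"tx":0,"ty":0.02,"tz":0.175,"fingers":0.087},{"ax":-30,"ay":0,"az":0,"tx":0,"ty":0.025,"tz":0.22,"fingers":0.087}]'; python3 - <<'E'
from plant import r
from h import *
plan(r.get_state(),[.43,.209,.227],9.5)
E
```

```text
time_s: 1.1
tcp_pos: [0.4278, -0.3077, 0.2267]
eef_rot: [-67.3, 90.0, 11.3]
contact_force: [0.4, -1.7, 0.3]
gripper_width: 0.0868
shift [-3.000e-04  9.990e-02  5.069e-01] jaw now 168.6 xaxis [ 4.e-04  1.e-04 -1.e+00] turn [-2.09e+01  1.00e-02  2.00e-02]
tcp [ 0.4278 -0.3077  0.2267] j [-14.4   6.5 -17.9  -0.  -65.5   3. ] F [ 0.39 -1.69  0.29] w 0.0868 t 1.1
```

```bash
python3 -m creep '[{"ax":-4,"ay":0,"az":0,"tx":0,"ty":0.01,"tz":0.045,"fingers":0.087},{"ax":-8,"ay":0,"az":0,"tx":0,"ty":0.019,"tz":0.09,"fingers":0.087},{"ax":-12,"ay":0,"az":0,"tx":0,"ty":0.028,"tz":0.135,"fingers":0.087},{"ax":-16,"ay":0,"az":0,"tx":0,"ty":0.037,"tz":0.18,"fingers":0.087},{"ax":-20.9,"ay":0,"az":0,"tx":0,"ty":0.045,"tz":0.225,"fingers":0.087}]'; python3 - <<'E'
from plant import r
from h import *
plan(r.get_state(),[.43,.209,.227],9.5)
E
```

```text
time_s: 1.6
tcp_pos: [0.428, -0.0785, 0.2266]
eef_rot: [-67.9, 90.0, 31.6]
contact_force: [1.1, 0.1, 0.1]
gripper_width: 0.087
shift [-0.0003 -0.049   0.2833] jaw now -170.6 xaxis [ 6.e-04  4.e-04 -1.e+00] turn [-0.09  0.01  0.04]
tcp [ 0.428  -0.0785  0.2266] j [ 15.8  -2.9 -27.7  -0.  -65.1  -6.3] F [1.09 0.14 0.07] w 0.087 t 1.6
```

```bash
python3 -m creep '[{"ax":0,"ay":0,"az":0,"tx":0,"ty":-0.008,"tz":0.048,"fingers":0.06},{"ax":0,"ay":0,"az":0,"tx":0,"ty":-0.016,"tz":0.096,"fingers":0.06},{"ax":0,"ay":0,"az":0,"tx":0,"ty":-0.024,"tz":0.144,"fingers":0.06},{"ax":0,"ay":0,"az":0,"tx":0,"ty":-0.032,"tz":0.19,"fingers":0.06},{"ax":0,"ay":0,"az":0,"tx":0,"ty":-0.038,"tz":0.23,"fingers":0.06}]';  python3 -m creep '[{"ax":0,"ay":0,"az":0,"tx":0.02,"ty":-0.006,"tz":0.03,"fingers":0.06},{"ax":0,"ay":0,"az":0,"tx":0.045,"ty":-0.011,"tz":0.053,"fingers":0.06},{"ax":0,"ay":0,"az":0,"tx":0.075,"ty":-0.011,"tz":0.053,"fingers":0.06},{"ax":0,"ay":0,"az":0,"tx":0.1,"ty":-0.011,"tz":0.053,"fingers":0.06},{"ax":0,"ay":0,"az":0,"tx":0.11,"ty":-0.011,"tz":0.053,"fingers":0.06}]';python3 - <<'E'
from plant import r,viewer
from h import *
grab(viewer,'top','top1');grab(viewer,'scene','scene1')
plan(r.get_state(),[.43,.209,.055],9.5)
E
```

```text
time_s: 2.1
tcp_pos: [0.4288, 0.1551, 0.2267]
eef_rot: [-45.6, 89.9, 53.7]
contact_force: [1.0, -0.5, -0.1]
gripper_width: 0.0605
time_s: 2.6
tcp_pos: [0.4305, 0.2059, 0.1142]
eef_rot: [121.5, 89.8, -139.2]
contact_force: [-0.5, 0.3, 0.4]
gripper_width: 0.0598
shift [0.0605 0.0007 0.0032] jaw now -170.8 xaxis [-0.0019 -0.0021 -1.    ] turn [-0.29 -0.1  -0.13]
tcp [0.4313 0.206  0.1155] j [ 49.2   8.2 -32.2  -0.  -49.7 -40. ] F [0.51 0.75 0.88] w 0.06 t 2.7
```

```bash
python3 -c "
from h import *
s=load('scene1')['pixels'];t=load('top1')['pixels']
f=lambda a:cv2.resize(a,(400,400),interpolation=cv2.INTER_CUBIC)
cv2.imwrite('pics/v1.png',np.hstack([f(s[130:260,250:380]),f(t[110:240,120:250])]))"
```

```text
(no output)
```

View pics/v1.png

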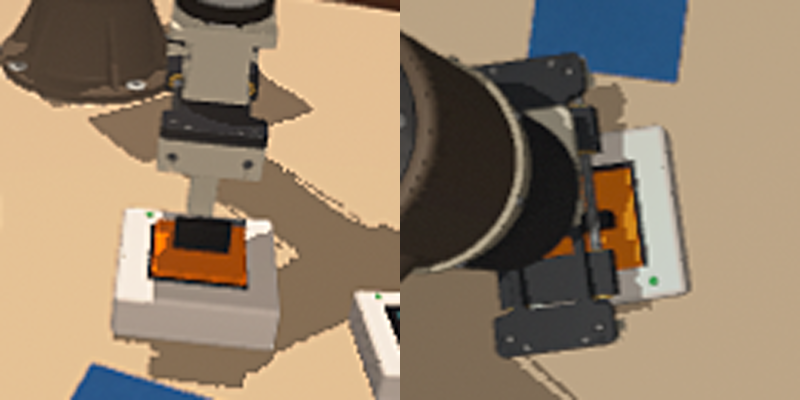

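The view shows the gripper above the bar, with the jaws straddling it along its thin direction. Now I'll descend and grip.

```bash
python3 -m creep '[{"ax":0,"ay":0,"az":0,"tx":0.015,"ty":0.001,"tz":0.003,"fingers":0.06},{"ax":0,"ay":0,"az":0,"tx":0.035,"ty":0.001,"tz":0.003,"fingers":0.06},{"ax":0,"ay":0,"az":0,"tx":0.05,"ty":0.001,"tz":0.003,"fingers":0.06},{"ax":0,"ay":0,"az":0,"tx":0.058,"ty":0.001,"tz":0.003,"fingers":0.06},{"ax":0,"ay":0,"az":0,"tx":0.059,"ty":0.001,"tz":0.003,"fingers":0.06}]' 20; python3 -m creep '[{"ax":0,"ay":0,"az":0,"tx":0,"ty":0,"tz":0,"fingers":0.03},{"ax":0,"ay":0,"az":0,"tx":0,"ty":0,"tz":0,"fingers":0.008},{"ax":0,"ay":0,"az":0,"tx":0,"ty":0,"tz":0,"fingers":0.005},{"ax":0,"ay":0,"az":0,"tx":0,"ty":0,"tz":0,"fingers":0.005},{"ax":0,"ay":0,"az":0,"tx":0,"ty":0,"tz":0,"fingers":0.005}]' 20; python3 - <<'E'
from plant import r,viewer
from h import *
plan(r.get_state(),[.43,.209,.055],9.5)
E
```

```text
time_s: 3.2
tcp_pos: [0.4309, 0.2095, 0.0578]
eef_rot: [-129.2, 90.0, -30.0]
contact_force: [0.4, -0.4, -0.2]
gripper_width: 0.06
time_s: 3.7
tcp_pos: [0.4309, 0.2096, 0.0578]
eef_rot: [-52.4, 90.0, 46.8]
contact_force: [-0.1, 0.3, -0.4]
gripper_width: 0.0254
shift [ 0.0028  0.0009 -0.0004] jaw now -170.8 xaxis [ 3.e-04  3.e-04 -1.e+00] turn [-0.34  0.02  0.02]
tcp [0.4309 0.2096 0.0578] j [ 49.5  12.9 -36.    0.  -41.1 -40.4] F [-0.09  0.26 -0.38] w 0.0254 t 3.7
```

Still closing (opening 25 mm).

```bash
python3 -m creep '[{"ax":0,"ay":0,"az":0,"tx":0,"ty":0,"tz":0,"fingers":0.005},{"ax":0,"ay":0,"az":0,"tx":0,"ty":0,"tz":0,"fingers":0.005},{"ax":0,"ay":0,"az":0,"tx":0,"ty":0,"tz":0,"fingers":0.005},{"ax":0,"ay":0,"az":0,"tx":0,"ty":0,"tz":0,"fingers":0.005},{"ax":0,"ay":0,"az":0,"tx":0,"ty":0,"tz":0,"fingers":0.005}]' 20; python3 -m creep '[{"ax":0,"ay":0,"az":0,"tx":-0.005,"ty":0,"tz":0,"fingers":0.005},{"ax":0,"ay":0,"az":0,"tx":-0.015,"ty":0,"tz":0,"fingers":0.005},{"ax":0,"ay":0,"az":0,"tx":-0.028,"ty":0,"tz":0,"fingers":0.005},{"ax":0,"ay":0,"az":0,"tx":-0.036,"ty":0,"tz":0,"fingers":0.005},{"ax":0,"ay":0,"az":0,"tx":-0.04,"ty":0,"tz":0,"fingers":0.005}]'; python3 - <<'E'
from plant import r,viewer
from h import *
plan(r.get_state(),[.618,.2065,.098],9.5)
E
```

```text
time_s: 4.2
tcp_pos: [0.4307, 0.2094, 0.0576]
eef_rot: [111.6, 90.0, -149.2]
contact_force: [-1.8, -0.4, 3.2]
gripper_width: 0.0138
time_s: 4.7
tcp_pos: [0.4312, 0.2099, 0.0988]
eef_rot: [-52.9, 89.9, 46.3]
contact_force: [-0.3, -0.0, -1.2]
gripper_width: 0.0141
shift [ 0.001  -0.1839 -0.0331] jaw now -170.8 xaxis [ 0.0013  0.0014 -1.    ] turn [-0.33  0.07  0.09]
tcp [0.4312 0.2099 0.0988] j [ 49.5   9.5 -33.4   0.  -47.  -40.4] F [-0.27 -0.   -1.19] w 0.0141 t 4.7
```

Held at 14 mm, the bar's thickness. Next I'll carry it to the mat.

```bash
python3 -m creep '[{"ax":0,"ay":0,"az":0,"tx":0,"ty":-0.02,"tz":-0.004,"fingers":0.005},{"ax":0,"ay":0,"az":0,"tx":0,"ty":-0.06,"tz":-0.011,"fingers":0.005},{"ax":0,"ay":0,"az":0,"tx":0,"ty":-0.105,"tz":-0.019,"fingers":0.005},{"ax":0,"ay":0,"az":0,"tx":0.0,"ty":-0.145,"tz":-0.026,"fingers":0.005},{"ax":0,"ay":0,"az":0,"tx":0,"ty":-0.178,"tz":-0.032,"fingers":0.005}]'; python3 -m creep '[{"ax":0,"ay":0,"az":0,"tx":0,"ty":-0.006,"tz":-0.001,"fingers":0.005},{"ax":0,"ay":0,"az":0,"tx":0.015,"ty":-0.006,"tz":-0.001,"fingers":0.005},{"ax":0,"ay":0,"az":0,"tx":0.035,"ty":-0.006,"tz":-0.001,"fingers":0.005},{"ax":0,"ay":0,"az":0,"tx":0.055,"ty":-0.006,"tz":-0.001,"fingers":0.005},{"ax":0,"ay":0,"az":0,"tx":0.065,"ty":-0.006,"tz":-0.001,"fingers":0.005}]'; python3 - <<'E'
from plant import r,viewer
from h import *
grab(viewer,'scene','scene2');grab(viewer,'top','top2')
plan(r.get_state(),[.618,.2065,.017],9.5)
E
```

```text
time_s: 5.2
tcp_pos: [0.6136, 0.2059, 0.0972]
eef_rot: [136.4, 90.0, -124.4]
contact_force: [-0.1, 0.9, -0.7]
gripper_width: 0.0137
time_s: 5.7
tcp_pos: [0.6162, 0.2055, 0.0306]
eef_rot: [108.0, 89.8, -152.8]
contact_force: [-0.0, -0.1, -0.8]
gripper_width: 0.0139
shift [ 0.0139 -0.0019  0.0007] jaw now -170.8 xaxis [-0.0029 -0.0018 -1.    ] turn [-0.34 -0.07 -0.18]
tcp [0.6163 0.2056 0.0309] j [ 35.6  28.4 -15.1  -0.  -46.7 -26.4] F [ 0.4   0.03 -1.22] w 0.0138 t 5.8
```

View pics/scene2.png

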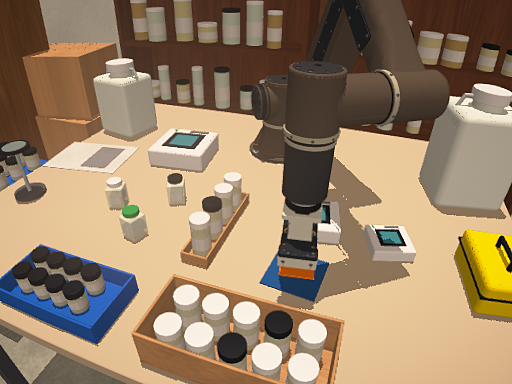

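The cover hangs level just over the mat at (297,270). I'll lower it slowly.

```bash
python3 -m creep '[{"ax":0,"ay":0,"az":0,"tx":0.004,"ty":0,"tz":0,"fingers":0.005},{"ax":0,"ay":0,"az":0,"tx":0.008,"ty":0,"tz":0,"fingers":0.005},{"ax":0,"ay":0,"az":0,"tx":0.011,"ty":0,"tz":0,"fingers":0.005},{"ax":0,"ay":0,"az":0,"tx":0.012,"ty":0,"tz":0,"fingers":0.005},{"ax":0,"ay":0,"az":0,"tx":0.012,"ty":0,"tz":0,"fingers":0.005}]'; python3 - <<'E'
from plant import r,viewer
from h import *
plan(r.get_state(),[.618,.2065,.017],9.5)
E
```

```text
time_s: 6.3
tcp_pos: [0.6177, 0.2062, 0.0207]
eef_rot: [-77.5, 90.0, 21.7]
contact_force: [0.0, -0.8, -1.0]
gripper_width: 0.0141
shift [ 0.0037 -0.0004  0.0003] jaw now -170.8 xaxis [ 1.e-04  0.e+00 -1.e+00] turn [-0.34  0.    0.  ]
tcp [0.6177 0.2062 0.0207] j [ 35.6  29.1 -15.6   0.  -45.3 -26.4] F [ 0.01 -0.78 -1.  ] w 0.0141 t 6.3
```

```bash
python3 -m creep '[{"ax":0,"ay":0,"az":0,"tx":0.001,"ty":0,"tz":0,"fingers":0.005},{"ax":0,"ay":0,"az":0,"tx":0.002,"ty":0,"tz":0,"fingers":0.005},{"ax":0,"ay":0,"az":0,"tx":0.003,"ty":0,"tz":0,"fingers":0.005},{"ax":0,"ay":0,"az":0,"tx":0.004,"ty":0,"tz":0,"fingers":0.005},{"ax":0,"ay":0,"az":0,"tx":0.004,"ty":0,"tz":0,"fingers":0.005}]'; python3 - <<'E'
from plant import r,viewer
from h import *
plan(r.get_state(),[.618,.2065,.017],9.5)
E
```

```text
time_s: 6.8
tcp_pos: [0.6177, 0.2062, 0.0167]
eef_rot: [-89.5, 90.0, 9.6]
contact_force: [-0.2, 0.4, 0.1]
gripper_width: 0.0141
shift [-0.0003 -0.0004  0.0002] jaw now -170.8 xaxis [ 1.e-04  0.e+00 -1.e+00] turn [-0.33  0.    0.  ]
tcp [0.6177 0.2062 0.0167] j [ 35.6  29.4 -15.7   0.  -44.9 -26.4] F [-0.16  0.36  0.08] w 0.0141 t 6.8
```

The cover's 1 N weight has gone from the wrist reading, so the cover is on the mat. I'll press 0.5 mm more and release.

```bash
python3 -m creep '[{"ax":0,"ay":0,"az":0,"tx":0.0005,"ty":0,"tz":0,"fingers":0.005},{"ax":0,"ay":0,"az":0,"tx":0.0005,"ty":0,"tz":0,"fingers":0.015},{"ax":0,"ay":0,"az":0,"tx":0.0005,"ty":0,"tz":0,"fingers":0.03},{"ax":0,"ay":0,"az":0,"tx":0.0005,"ty":0,"tz":0,"fingers":0.05},{"ax":0,"ay":0,"az":0,"tx":0.0005,"ty":0,"tz":0,"fingers":0.06}]';  python3 -m creep '[{"ax":0,"ay":0,"az":0,"tx":0,"ty":0,"tz":0,"fingers":0.06},{"ax":0,"ay":0,"az":0,"tx":0,"ty":0,"tz":0,"fingers":0.06},{"ax":0,"ay":0,"az":0,"tx":-0.02,"ty":0,"tz":0,"fingers":0.06},{"ax":0,"ay":0,"az":0,"tx":-0.06,"ty":0,"tz":0,"fingers":0.06},{"ax":0,"ay":0,"az":0,"tx":-0.105,"ty":0,"tz":0,"fingers":0.06}]'; python3 -m creep '[{"ax":0,"ay":0,"az":0,"tx":-0.04,"ty":0,"tz":0,"fingers":0.087},{"ax":0,"ay":0,"az":0,"tx":-0.08,"ty":0,"tz":0,"fingers":0.087},{"ax":0,"ay":0,"az":0,"tx":-0.1,"ty":0,"tz":0,"fingers":0.087},{"ax":0,"ay":0,"az":0,"tx":-0.1,"ty":0,"tz":0,"fingers":0.087},{"ax":0,"ay":0,"az":0,"tx":-0.1,"ty":0,"tz":0,"fingers":0.087}]'; python3 - <<'E'
from plant import r,viewer
from h import *
grab(viewer,'scene','scene3');grab(viewer,'top','top3')
plan(r.get_state(),[.63,-.23,.22],163-180)
E
```

```text
time_s: 7.3
tcp_pos: [0.6177, 0.2062, 0.016]
eef_rot: [-15.7, 90.0, 83.5]
contact_force: [0.3, 0.4, 1.0]
gripper_width: 0.0338
time_s: 7.8
tcp_pos: [0.6167, 0.2056, 0.1208]
eef_rot: [113.3, 89.8, -147.5]
contact_force: [1.1, -0.1, 0.7]
gripper_width: 0.0598
time_s: 8.3
tcp_pos: [0.6175, 0.2062, 0.2212]
eef_rot: [-33.2, 89.9, 65.9]
contact_force: [0.4, -0.3, 0.4]
gripper_width: 0.0861
shift [ 1.000e-04  5.650e-02 -4.324e-01] jaw now -170.8 xaxis [-1.8e-03 -8.0e-04 -1.0e+00] turn [26.15 -0.05 -0.1 ]
tcp [0.617  0.2059 0.2197] j [ 35.6  18.6  -3.1  -0.  -68.4 -26.4] F [ 0.27  0.16 -0.38] w 0.0867 t 8.4
```

```bash
python3 -c "
from h import *
s=load('scene3')['pixels'];t=load('top3')['pixels']
cv2.imwrite('pics/v3.png',np.hstack([cv2.resize(s[160:320,240:440],(400,320)),cv2.resize(t[60:220,100:300],(400,320))]))"
```

```text
(no output)
```

View pics/v3.png

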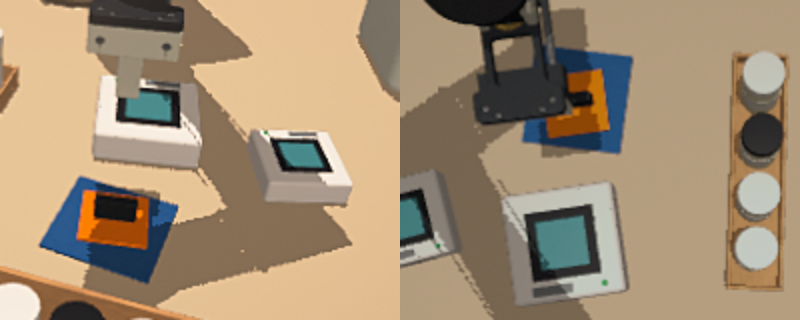

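The cover lies flat on the mat in both views, released, and the window is now bare. I'll measure the window and cross-check the jar from the scene view.

```bash
python3 - <<'E'
from h import *
d=load('top3'); im=d['pixels']; hsv=cv2.cvtColor(im,cv2.COLOR_BGR2HSV); H,S,V=cv2.split(hsv)
def rect(d,m,z,box,lab):
    q=np.zeros(m.shape,np.uint8); x0,y0,x1,y1=box; q[y0:y1,x0:x1]=m[y0:y1,x0:x1]
    c=max(cv2.findContours(q,0,cv2.CHAIN_APPROX_NONE)[0],key=cv2.contourArea)
    w=onplane(d,c.reshape(-1,2),z)[:,:2]*1000; rc=cv2.minAreaRect(w.astype(np.float32)); print(lab,np.round(rc[0],1),np.round(rc[1],1),round(rc[2],1))
rect(d,(H>80)&(H<100)&(S>70),.045,(150,150,215,215),'glass')
q=(S<60)&(V>120); rect(d,q,.045,(145,148,220,220),'scanner')
for t in('scene0','scene3'):
    s=load(t); hs=cv2.cvtColor(s['pixels'],cv2.COLOR_BGR2HSV); h2,s2,v2=cv2.split(hs)
    if t=='scene3': rect(s,(h2>80)&(h2<100)&(s2>70),.045,(295,190,340,230),'glass-scene')
    g=(h2>50)&(h2<80)&(s2>120)&(v2>110); rect(s,g,.084,(110,190,150,250),'green-scene top')
# bottom corners of jar in scene crop (7x, offset 95,170)
s=load('scene0'); uv=np.array([[205,475],[280,515],[375,457]])/7+[95,170]
w=onplane(s,uv,0)[:,:2]; print(w.round(4),np.linalg.norm(w[0]-w[1]),np.linalg.norm(w[2]-w[1]),(w[0]+w[2])/2)
for a,b in((0,1),(2,1)): v=w[a]-w[b]; print(np.degrees(np.arctan2(v[1],v[0])))
uv=np.array([[170,325],[247,372],[350,302]])/7+[95,170]
w=onplane(s,uv,.066)[:,:2]; print(w.round(4),np.linalg.norm(w[0]-w[1]),np.linalg.norm(w[2]-w[1]),(w[0]+w[2])/2)
for a,b in((0,1),(2,1)): v=w[a]-w[b]; print(np.degrees(np.arctan2(v[1],v[0])))
E
```

```text
glass [432.  211.4] [61.6 62.9] 10.0
scanner [431.6 210. ] [140.5 139.6] 9.9
green-scene top [ 633.2 -226.4] [39.2 40. ] 20.2
glass-scene [430.2 211.7] [65.1 61.2] 9.0
green-scene top [ 633.3 -226.7] [39.2 39.4] 20.1
[[ 0.655  -0.2478]
 [ 0.6642 -0.2074]
 [ 0.6229 -0.1922]] 0.041457530506338866 0.04408434779319121 [ 0.63891097 -0.21997647]
-102.95648620505254
159.8119718466062
[[ 0.649  -0.2523]
 [ 0.6626 -0.2087]
 [ 0.6135 -0.1971]] 0.04570927472328984 0.050441723800378334 [ 0.63123682 -0.22471641]
-107.37757389756615
166.77461345560658
```

Jar ≈ (0.631, -0.228), yaw ≈ -16.5°; window ≈ (0.4315, 0.211), yaw 10°, consistent across the views to a few mm. Moving over to the jar.

```bash
python3 -m creep '[{"ax":3,"ay":0,"az":0,"tx":0,"ty":0.003,"tz":-0.025,"fingers":0.0876},{"ax":6,"ay":0,"az":0,"tx":0,"ty":0.009,"tz":-0.07,"fingers":0.0876},{"ax":9,"ay":0,"az":0,"tx":0,"ty":0.015,"tz":-0.115,"fingers":0.0876},{"ax":12,"ay":0,"az":0,"tx":0,"ty":0.021,"tz":-0.16,"fingers":0.0876},{"ax":15,"ay":0,"az":0,"tx":0,"ty":0.027,"tz":-0.205,"fingers":0.0876}]';python3 - <<'E'
from plant import r,viewer
from h import *
plan(r.get_state(),[.631,-.228,.22],-16.5)
E
```

```text
time_s: 8.9
tcp_pos: [0.6229, -0.0022, 0.2196]
eef_rot: [110.5, 89.9, -165.4]
contact_force: [1.4, -0.1, -0.1]
gripper_width: 0.0877
shift [-0.0003 -0.0314 -0.2238] jaw now 174.1 xaxis [-2.3e-03 -6.0e-04 -1.0e+00] turn [10.56 -0.06 -0.12]
tcp [ 0.6229 -0.0022  0.2196] j [ 17.7  16.   -6.7  -0.  -67.4 -23.7] F [ 1.39 -0.09 -0.13] w 0.0877 t 8.9
```

```bash
python3 -m creep '[{"ax":3,"ay":0,"az":0,"tx":0,"ty":-0.006,"tz":-0.045,"fingers":0.0876},{"ax":6,"ay":0,"az":0,"tx":0,"ty":-0.012,"tz":-0.09,"fingers":0.0876},{"ax":8,"ay":0,"az":0,"tx":0,"ty":-0.019,"tz":-0.135,"fingers":0.0876},{"ax":10.5,"ay":0,"az":0,"tx":0,"ty":-0.025,"tz":-0.18,"fingers":0.0876},{"ax":10.5,"ay":0,"az":0,"tx":0,"ty":-0.031,"tz":-0.221,"fingers":0.0876}]';python3 - <<'E'
from plant import r,viewer
from h import *
plan(r.get_state(),[.631,-.228,.12],-16.5)
E
```

```text
time_s: 9.4
tcp_pos: [0.6312, -0.2255, 0.2194]
eef_rot: [101.2, 89.9, 174.7]
contact_force: [-0.0, 0.2, 0.5]
gripper_width: 0.0873
shift [ 0.0994 -0.0008 -0.0024] jaw now 163.6 xaxis [-2.6e-03  2.0e-04 -1.0e+00] turn [ 0.05 -0.03 -0.14]
tcp [ 0.6312 -0.2255  0.2194] j [ -3.   20.4  -0.4  -0.  -69.3 -13.4] F [-0.01  0.24  0.46] w 0.0873 t 9.4
```

```bash
python3 -m creep '[{"ax":0,"ay":0,"az":0,"tx":0.02,"ty":-0.001,"tz":-0.001,"fingers":0.0876},{"ax":0,"ay":0,"az":0,"tx":0.05,"ty":-0.001,"tz":-0.001,"fingers":0.0876},{"ax":0,"ay":0,"az":0,"tx":0.08,"ty":-0.001,"tz":-0.001,"fingers":0.0876},{"ax":0,"ay":0,"az":0,"tx":0.095,"ty":-0.001,"tz":-0.001,"fingers":0.0876},{"ax":0,"ay":0,"az":0,"tx":0.1,"ty":-0.001,"tz":-0.001,"fingers":0.0876}]';python3 - <<'E'
from plant import r,viewer
from h import *
s=grab(viewer,'scene','scene4');t=grab(viewer,'top','top4')
cv2.imwrite('pics/v4.png',np.hstack([cv2.resize(s['pixels'][130:260,70:200],(400,400)),cv2.resize(t['pixels'][60:190,310:440],(400,400))]))
plan(r.get_state(),[.631,-.228,.026],-16.5)
E
```

```text
time_s: 9.9
tcp_pos: [0.6312, -0.2246, 0.1181]
eef_rot: [100.9, 89.7, 174.6]
contact_force: [-0.3, -0.5, 0.3]
gripper_width: 0.0873
shift [ 0.0945  0.0005 -0.0036] jaw now 163.7 xaxis [-1.5e-03 -2.0e-04 -1.0e+00] turn [ 0.18 -0.03 -0.08]
tcp [ 0.6326 -0.2247  0.1205] j [ -2.9  24.7  -7.5   0.  -57.9 -13.4] F [-0.78 -0.12  0.73] w 0.0877 t 10.0
```

View pics/v4.png

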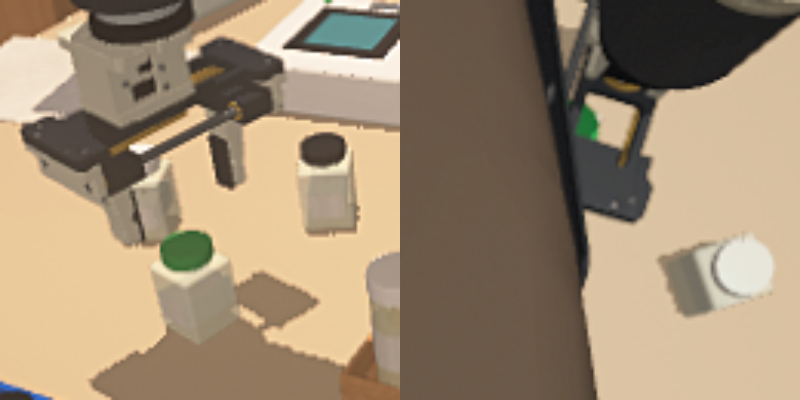

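In the scene crop the fingers sit on either side above the green lid, and the lid is visible between the jaws in the top view. Descending.

```bash
python3 -m creep '[{"ax":0,"ay":0,"az":0,"tx":0.015,"ty":0.001,"tz":-0.003,"fingers":0.0876},{"ax":0,"ay":0,"az":0,"tx":0.035,"ty":0.001,"tz":-0.003,"fingers":0.0876},{"ax":0,"ay":0,"az":0,"tx":0.06,"ty":0.001,"tz":-0.003,"fingers":0.0876},{"ax":0,"ay":0,"az":0,"tx":0.08,"ty":0.001,"tz":-0.003,"fingers":0.0876},{"ax":0,"ay":0,"az":0,"tx":0.093,"ty":0.001,"tz":-0.003,"fingers":0.0876}]';python3 -m creep '[{"ax":0,"ay":0,"az":0,"tx":0,"ty":0,"tz":0,"fingers":0.0876},{"ax":0,"ay":0,"az":0,"tx":0,"ty":0,"tz":0,"fingers":0.06},{"ax":0,"ay":0,"az":0,"tx":0,"ty":0,"tz":0,"fingers":0.045},{"ax":0,"ay":0,"az":0,"tx":0,"ty":0,"tz":0,"fingers":0.04},{"ax":0,"ay":0,"az":0,"tx":0,"ty":0,"tz":0,"fingers":0.04}]' 25;python3 -m creep '[{"ax":0,"ay":0,"az":0,"tx":0,"ty":0,"tz":0,"fingers":0.04},{"ax":0,"ay":0,"az":0,"tx":0,"ty":0,"tz":0,"fingers":0.04},{"ax":0,"ay":0,"az":0,"tx":0,"ty":0,"tz":0,"fingers":0.04}]' 25;python3 - <<'E'
from plant import r,viewer
from h import *
plan(r.get_state(),[.631,-.228,.026],-16.5)
E
```

```text
time_s: 10.5
tcp_pos: [0.6315, -0.2273, 0.0282]
eef_rot: [-85.7, 89.9, -12.0]
contact_force: [0.3, 0.8, -0.0]
gripper_width: 0.0877
time_s: 11.0
tcp_pos: [0.6314, -0.2274, 0.029]
eef_rot: [-80.1, 89.9, -6.4]
contact_force: [0.5, -0.4, 0.6]
gripper_width: 0.0612
time_s: 11.3
tcp_pos: [0.6314, -0.2275, 0.0286]
eef_rot: [-89.2, 89.9, -15.5]
contact_force: [1.3, -0.3, 3.1]
gripper_width: 0.0497
shift [ 0.0026  0.0003 -0.0006] jaw now 163.7 xaxis [ 1.1e-03 -3.0e-04 -1.0e+00] turn [0.17 0.   0.06]
tcp [ 0.6314 -0.2275  0.0286] j [ -3.2  30.  -12.5   0.  -47.4 -13.1] F [ 1.33 -0.29  3.05] w 0.0497 t 11.3
```

Gripped at 49.7 mm. Now a lift, with the force raised to 30 N and a check.

```bash
python3 -m creep '[{"ax":0,"ay":0,"az":0,"tx":0,"ty":0,"tz":0,"fingers":0.04},{"ax":0,"ay":0,"az":0,"tx":-0.005,"ty":0,"tz":0,"fingers":0.04},{"ax":0,"ay":0,"az":0,"tx":-0.02,"ty":0,"tz":0,"fingers":0.04},{"ax":0,"ay":0,"az":0,"tx":-0.04,"ty":0,"tz":0,"fingers":0.04},{"ax":0,"ay":0,"az":0,"tx":-0.07,"ty":0,"tz":0,"fingers":0.04}]' 30;python3 -m creep '[{"ax":0,"ay":0,"az":0,"tx":-0.035,"ty":0,"tz":0,"fingers":0.04},{"ax":0,"ay":0,"az":0,"tx":-0.07,"ty":0,"tz":0,"fingers":0.04},{"ax":0,"ay":0,"az":0,"tx":-0.09,"ty":0,"tz":0,"fingers":0.04},{"ax":0,"ay":0,"az":0,"tx":-0.095,"ty":0,"tz":0,"fingers":0.04},{"ax":0,"ay":0,"az":0,"tx":-0.095,"ty":0,"tz":0,"fingers":0.04}]';python3 - <<'E'
from plant import r,viewer
from h import *
s=grab(viewer,'scene','scene5')
cv2.imwrite('pics/v5.png',cv2.resize(s['pixels'][60:260,40:260],None,fx=2.5,fy=2.5))
plan(r.get_state(),[.53,0,.19],10)
E
```

```text
time_s: 11.8
tcp_pos: [0.6293, -0.2271, 0.0977]
eef_rot: [94.6, 89.8, 168.3]
contact_force: [0.0, 0.1, -1.7]
gripper_width: 0.0499
time_s: 12.3
tcp_pos: [0.6308, -0.2272, 0.1938]
eef_rot: [-55.6, 89.9, 18.1]
contact_force: [-0.1, 0.2, -2.5]
gripper_width: 0.0497
shift [0.0026 0.16   0.1897] jaw now 163.6 xaxis [-1.1e-03  7.0e-04 -1.0e+00] turn [-26.36   0.04  -0.06]
tcp [ 0.6302 -0.2271  0.1923] j [ -3.2  21.3  -2.7  -0.  -66.  -13.1] F [ 0.03  0.79 -2.92] w 0.0497 t 12.35
```

View pics/v5.png

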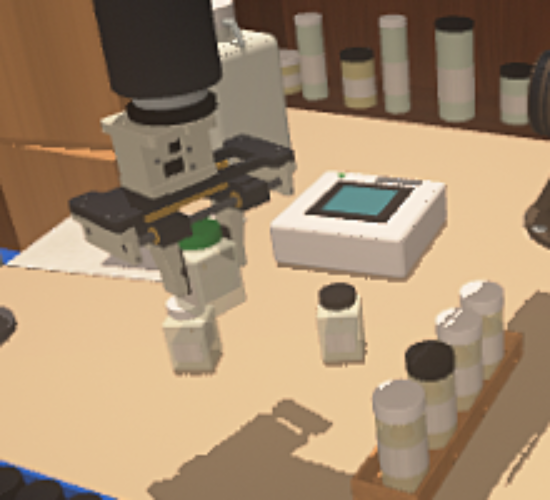

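The green jar is held upright, clear of everything. Carrying it over the rack with its underside near 0.163 m.

```bash
python3 -m creep '[{"ax":-3,"ay":0,"az":0,"tx":0,"ty":0.013,"tz":0.015,"fingers":0.04},{"ax":-6,"ay":0,"az":0,"tx":0,"ty":0.037,"tz":0.044,"fingers":0.04},{"ax":-10,"ay":0,"az":0,"tx":0,"ty":0.064,"tz":0.076,"fingers":0.04},{"ax":-13,"ay":0,"az":0,"tx":0,"ty":0.09,"tz":0.107,"fingers":0.04},{"ax":-16,"ay":0,"az":0,"tx":0,"ty":0.116,"tz":0.138,"fingers":0.04}]';python3 - <<'E'
from plant import r,viewer
from h import *
plan(r.get_state(),[.4315,.211,.19],10)
E
```

```text
time_s: 12.85
tcp_pos: [0.5564, -0.0612, 0.1909]
eef_rot: [96.1, 89.8, -174.2]
contact_force: [1.0, 0.8, -2.5]
gripper_width: 0.0496
shift [0.0013 0.1261 0.2717] jaw now 179.7 xaxis [-3.7e-03 -4.0e-04 -1.0e+00] turn [-10.25  -0.    -0.21]
tcp [ 0.5564 -0.0612  0.1909] j [ 13.7  11.4 -16.8  -0.  -62.  -14. ] F [ 1.01  0.77 -2.45] w 0.0496 t 12.85
```

```bash
python3 -m creep '[{"ax":-2,"ay":0,"az":0,"tx":0,"ty":0.017,"tz":0.038,"fingers":0.04},{"ax":-4,"ay":0,"az":0,"tx":0,"ty":0.035,"tz":0.076,"fingers":0.04},{"ax":-6,"ay":0,"az":0,"tx":0,"ty":0.053,"tz":0.114,"fingers":0.04},{"ax":-8,"ay":0,"az":0,"tx":0,"ty":0.07,"tz":0.152,"fingers":0.04},{"ax":-10.2,"ay":0,"az":0,"tx":0,"ty":0.086,"tz":0.185,"fingers":0.04}]';python3 - <<'E'
from plant import r,viewer
from h import *
plan(r.get_state(),[.4315,.211,.14],10)
E
```

```text
time_s: 13.35
tcp_pos: [0.4716, 0.1242, 0.1915]
eef_rot: [107.7, 89.8, -152.3]
contact_force: [0.6, -0.0, -2.1]
gripper_width: 0.0499
shift [0.0514 0.0243 0.0924] jaw now -170.0 xaxis [-0.0026 -0.0013 -1.    ] turn [-0.05 -0.05 -0.16]
tcp [0.4716 0.1242 0.1915] j [ 37.9   4.4 -25.2  -0.  -60.6 -27.9] F [ 0.56 -0.02 -2.07] w 0.0499 t 13.35
```

```bash
python3 -m creep '[{"ax":0,"ay":0,"az":0,"tx":0,"ty":0.009,"tz":0.035,"fingers":0.04},{"ax":0,"ay":0,"az":0,"tx":0,"ty":0.018,"tz":0.065,"fingers":0.04},{"ax":0,"ay":0,"az":0,"tx":0.01,"ty":0.023,"tz":0.085,"fingers":0.04},{"ax":0,"ay":0,"az":0,"tx":0.02,"ty":0.024,"tz":0.091,"fingers":0.04},{"ax":0,"ay":0,"az":0,"tx":0.03,"ty":0.024,"tz":0.092,"fingers":0.04}]';python3 -m creep '[{"ax":0,"ay":0,"az":0,"tx":0.01,"ty":0,"tz":0,"fingers":0.04},{"ax":0,"ay":0,"az":0,"tx":0.02,"ty":0,"tz":0,"fingers":0.04},{"ax":0,"ay":0,"az":0,"tx":0.025,"ty":0,"tz":0,"fingers":0.04},{"ax":0,"ay":0,"az":0,"tx":0.025,"ty":0,"tz":0,"fingers":0.04},{"ax":0,"ay":0,"az":0,"tx":0.025,"ty":0,"tz":0,"fingers":0.04}]';python3 - <<'E'
from plant import r,viewer
from h import *
s=grab(viewer,'scene','scene6');t=grab(viewer,'top','top6')
cv2.imwrite('pics/v6.png',np.hstack([cv2.resize(s['pixels'][110:260,250:400],(400,400),interpolation=cv2.INTER_CUBIC),cv2.resize(t['pixels'][110:240,120:250],(400,400))]))
plan(r.get_state(),[.4315,.211,.084],10)
E
```

```text
time_s: 13.85
tcp_pos: [0.4332, 0.2097, 0.1613]
eef_rot: [122.8, 89.9, -137.3]
contact_force: [0.5, -0.4, -2.2]
gripper_width: 0.0497
time_s: 14.35
tcp_pos: [0.4344, 0.2095, 0.1382]
eef_rot: [-108.4, 90.0, -8.6]
contact_force: [-0.0, -0.6, -1.9]
gripper_width: 0.05
shift [0.0545 0.0028 0.0016] jaw now -170.2 xaxis [ 8.e-04  6.e-04 -1.e+00] turn [-0.15  0.03  0.05]
tcp [0.4345 0.2098 0.1385] j [ 49.2   6.9 -30.2   0.  -52.9 -39.4] F [ 0.45 -0.29 -1.5 ] w 0.0499 t 14.45
```

View pics/v6.png

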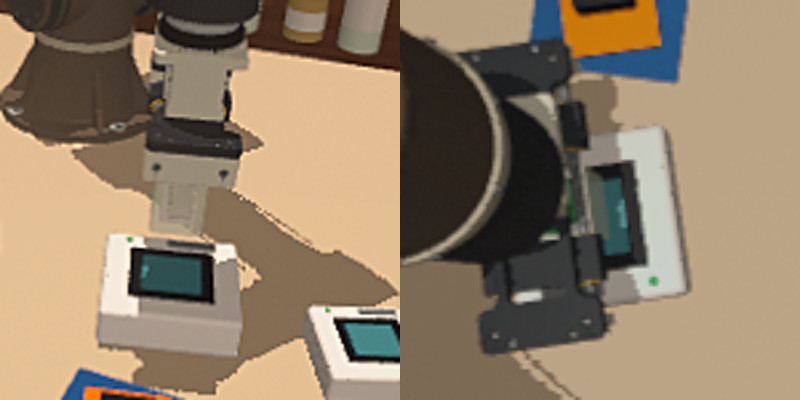

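The jar hangs above the window, aligned with it (jar bottom edge near crop (150..205,230)). I'll check the jar-in-gripper offset with an enlarged crop before lowering.

```bash
python3 - <<'E'
from h import *
s=load('scene6')['pixels']
cv2.imwrite('pics/v6b.png',cv2.resize(s[165:205,295:345],None,fx=14,fy=14,interpolation=cv2.INTER_CUBIC))
E
```

```text
(no output)
```

View pics/v6b.png

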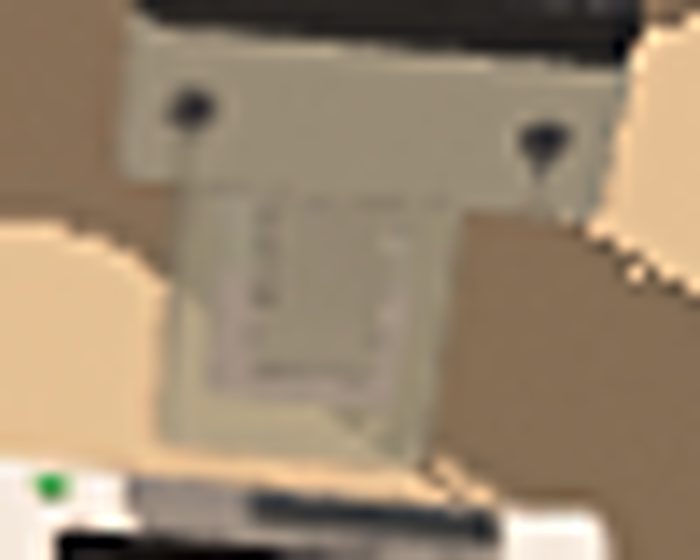

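```bash
python3 - <<'E'
from h import *
d=load('scene6'); tcp=np.array([.4345,.2098]); a=np.radians(9.8); n=np.array([np.cos(a),np.sin(a),0]); l=np.array([-np.sin(a),np.cos(a),0])
p0=np.array([*tcp,0])+.025*n
c,v=rays(d,[[306.4,196.4],[325.0,198.2],[308.2,178.5],[328,180.3]])
for x in v:
    p=c+x*((p0-c)@n)/(x@n); print(p.round(4),'lat',((p-p0)@l).round(4))
# window from same view
im=d['pixels']; H,S,V=cv2.split(cv2.cvtColor(im,cv2.COLOR_BGR2HSV))
E
```

```text
[0.4631 0.1912 0.1123] lat -0.0231
[0.455  0.2378 0.1124] lat 0.024
[0.4632 0.1905 0.1654] lat -0.0239
[0.4549 0.2383 0.1655] lat 0.0246
```

The jar is laterally centred on the TCP to about 0.5 mm, and its underside is at 0.110–0.112, as predicted. Lowering in two stages.

```bash
python3 -m creep '[{"ax":0,"ay":0,"az":0,"tx":0.008,"ty":0.001,"tz":0.0005,"fingers":0.04},{"ax":0,"ay":0,"az":0,"tx":0.018,"ty":0.002,"tz":0.001,"fingers":0.04},{"ax":0,"ay":0,"az":0,"tx":0.028,"ty":0.003,"tz":0.0015,"fingers":0.04},{"ax":0,"ay":0,"az":0,"tx":0.036,"ty":0.003,"tz":0.0015,"fingers":0.04},{"ax":0,"ay":0,"az":0,"tx":0.04,"ty":0.003,"tz":0.0015,"fingers":0.04}]';python3 -m creep '[{"ax":0,"ay":0,"az":0,"tx":0,"ty":0,"tz":0,"fingers":0.04},{"ax":0,"ay":0,"az":0,"tx":0,"ty":0,"tz":0,"fingers":0.04}]';python3 - <<'E'
from plant import r,viewer
from h import *
plan(r.get_state(),[.4315,.211,.084],10)
E
```

```text
time_s: 14.95
tcp_pos: [0.4304, 0.2103, 0.0968]
eef_rot: [126.7, 89.9, -133.4]
contact_force: [-1.0, 0.2, -2.3]
gripper_width: 0.0501
time_s: 15.15
tcp_pos: [0.431, 0.2108, 0.0981]
eef_rot: [-164.6, 90.0, -64.7]
contact_force: [-0.1, -0.2, -1.7]
gripper_width: 0.0494
shift [ 0.0141 -0.0005  0.0001] jaw now -170.1 xaxis [ 1.e-04 -1.e-04 -1.e+00] turn [-0.13 -0.01  0.  ]
tcp [0.431  0.2108 0.0981] j [ 49.6   9.6 -33.3   0.  -47.1 -39.8] F [-0.1  -0.17 -1.69] w 0.0494 t 15.15
```

```bash
python3 -m creep '[{"ax":0,"ay":0,"az":0,"tx":0.003,"ty":0,"tz":0,"fingers":0.04},{"ax":0,"ay":0,"az":0,"tx":0.007,"ty":0,"tz":0,"fingers":0.04},{"ax":0,"ay":0,"az":0,"tx":0.011,"ty":0,"tz":0,"fingers":0.04},{"ax":0,"ay":0,"az":0,"tx":0.0135,"ty":0,"tz":0,"fingers":0.04},{"ax":0,"ay":0,"az":0,"tx":0.014,"ty":0,"tz":0,"fingers":0.04}]';python3 -m creep '[{"ax":0,"ay":0,"az":0,"tx":0,"ty":0,"tz":0,"fingers":0.04},{"ax":0,"ay":0,"az":0,"tx":0,"ty":0,"tz":0,"fingers":0.04},{"ax":0,"ay":0,"az":0,"tx":0,"ty":0,"tz":0,"fingers":0.04},{"ax":0,"ay":0,"az":0,"tx":0,"ty":0,"tz":0,"fingers":0.04},{"ax":0,"ay":0,"az":0,"tx":0,"ty":0,"tz":0,"fingers":0.04}]';python3 - <<'E'
from plant import r,viewer
from h import *
s=grab(viewer,'scene','scene7');t=grab(viewer,'top','top7')
cv2.imwrite('pics/v7.png',np.hstack([cv2.resize(s['pixels'][170:250,280:350],(525,600),interpolation=cv2.INTER_CUBIC)]))
cv2.imwrite('pics/v7s.png',s['pixels'])
plan(r.get_state(),[.4315,.211,.084],10)
print(r.get_state()['qd'].round(2))
E
```

```text
time_s: 15.65
tcp_pos: [0.4307, 0.2105, 0.0836]
eef_rot: [127.6, 90.0, -132.5]
contact_force: [-1.2, -0.3, -1.6]
gripper_width: 0.0498
time_s: 16.15
tcp_pos: [0.4309, 0.2108, 0.0842]
eef_rot: [-51.1, 90.0, 48.8]
contact_force: [-0.6, 0.0, -2.5]
gripper_width: 0.0503
shift [ 0.0001 -0.0007  0.0002] jaw now -170.1 xaxis [ 1.e-04  1.e-04 -1.e+00] turn [-0.14  0.    0.  ]
tcp [0.4309 0.2107 0.0841] j [ 49.6  10.7 -34.3   0.  -45.  -39.8] F [-0.66  0.09 -2.29] w 0.0498 t 16.25
[-0.02  0.1  -0.04 -0.    0.07 -0.02]
```

View pics/v7.png

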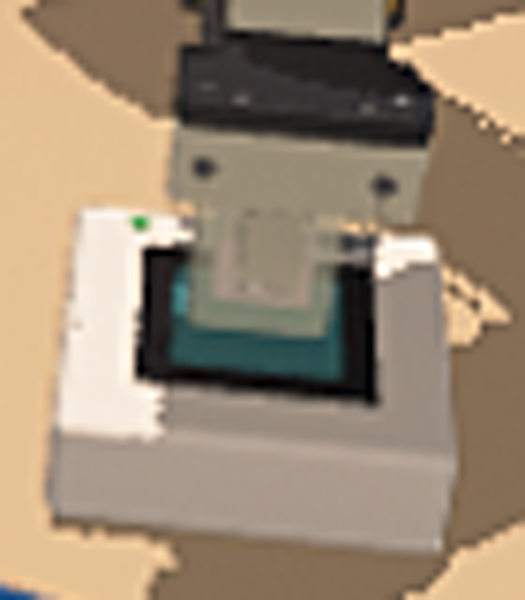

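View pics/v7s.png

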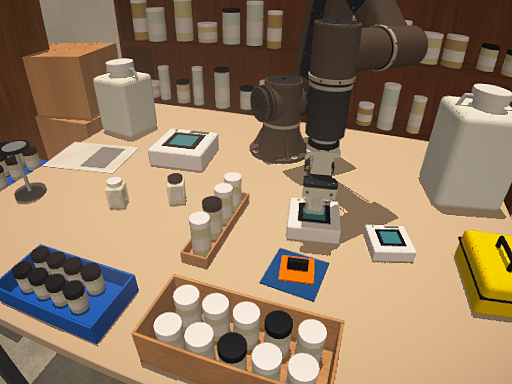

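View pics/top7.png

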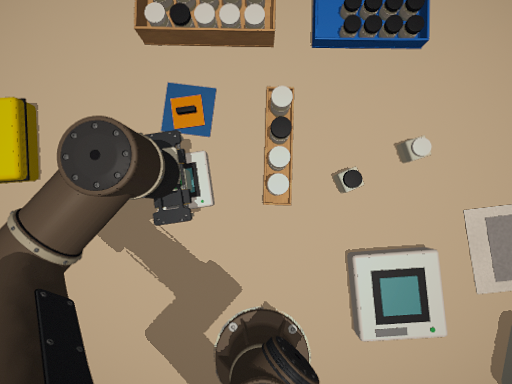

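The jar sits square over the glass, with glass visible on both sides of its underside and in front. One last numeric check: gap, cover and bystanders.

```bash
python3 - <<'E'
from h import *
d=load('scene7'); a=np.radians(10); n=np.array([np.cos(a),np.sin(a),0]); l=np.array([-np.sin(a),np.cos(a),0])
p0=np.array([.4309,.2107,0])+.025*n; c,v=rays(d,[[304.9,213.7],[323.7,215.3]])
for x in v:
    p=c+x*((p0-c)@n)/(x@n); print('jar bottom',p.round(4),((p-p0)@l).round(4))
A,B=load('top0'),load('top7')
def lids(d):
    H,S,V=cv2.split(cv2.cvtColor(d['pixels'],cv2.COLOR_BGR2HSV))
    for m,bx,z in(((S<60)&(V>140),(262,85,300,112),.11),((V<70),(262,112,300,140),.11),((S<60)&(V>140),(262,142,300,170),.11),((S<60)&(V>140),(262,170,300,205),.11),((V<70),(335,165,368,195),.084),((S<45)&(V>190),(400,130,436,165),.084),((H>5)&(H<18)&(S>200)&(V>120),(160,80,220,138),.01)):
        x0,y0,x1,y1=bx; q=np.zeros(m.shape,np.uint8); q[y0:y1,x0:x1]=m[y0:y1,x0:x1]
        cs=cv2.findContours(q,0,cv2.CHAIN_APPROX_NONE)[0]
        if not cs: yield None; continue
        c=max(cs,key=cv2.contourArea); yield onplane(d,[cv2.minAreaRect(c)[0]],z)[0,:2].round(4)
for x,y in zip(lids(A),lids(B)): print(x,y)
P=xyz(B); print('cover plate z',P[118,178],P[122,200])
E
```

```text
jar bottom [0.4595 0.1923 0.0552] -0.0231
jar bottom [0.4509 0.241  0.0561] 0.0264
[ 0.6313 -0.0308] [ 0.6313 -0.0308]
[ 0.5588 -0.029 ] [ 0.5583 -0.0296]
[ 0.4915 -0.0282] [ 0.4915 -0.0282]
[ 0.428  -0.0273] [ 0.4279 -0.0262]
[ 0.4456 -0.2018] [ 0.4456 -0.2018]
[ 0.5256 -0.3615] [ 0.5248 -0.3626]
None [0.616  0.2076]
cover plate z [0.59841161 0.23119056 0.01031756] [0.5897149  0.17397577 0.00813022]
```

The gap is about 10–11 mm, the jar is within about 2 mm of the window centre, the cover is 8 mm from the mat's centre, and no bystander has moved. Handing in.

```bash
python3 -c "
from plant import order
print(order.close_job())"
```

```text
the job is handed in; nothing more can be done
None
```

I laid the orange cover on the blue mat and released it. Then I lifted the green-lidded jar, carried it over the rack with its underside at about 0.16 m, and handed in with it held still over the middle-sized scanner's window.

**Last checks:**
- **Jar:** its underside was 10–11 mm above the glass and centred to within about 2 mm. It was square to within about 0.2° and upright by the tool pose. The grip opening read 49.8 mm at a commanded 30 N, and the wrist showed the jar's weight (about 2.3 N).
- **Cover:** it lay flat on the mat (plate top at about 9 mm), 8 mm from the mat's centre.
- **Other jars:** all six were within about 1.5 mm of where they started.

**Snags and limits:**
- The first move was refused as "invalid input" because it left out some row keys; the arm did not move.
- One early estimate of the jar's position, from its bottom corners in the scene view, was about 1 cm off the others. I left it out, and the measurement with the jar in the gripper showed it centred.
- Job close gave no verdict.

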